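# Set up the stamping corner on a copy-shop counter

## Task

Set up the stamping corner: put the closed ink-pad tin midway between the counter bell and the slip tray, square to them with its long sides running from one to the other, and stand the hand stamp upright on the centre of the pad, lined up lengthwise with it. Stand the ink bottle straight behind the middle of the pad and the empty pen pot straight in front of the middle of the slip tray, each upright and about 2 cm clear of it (front is the robot's side). Leave the stapler, the mug and the tape roll where they are.

Things in the scene. Friction and masses are not known exactly. Their poses are not given: they have to be found in the camera images.
- bell: Counter bell: steel dome on a round black base of 90 mm diameter, 56 mm high in all. Fixed to the counter. Origin at the centre of its underside, z up; x points to the back (away from the robot, up to about 10 degrees off the world x), y to the left. The slip tray always stands square beside it, 280 mm from centre to centre along this y axis, either to the left or to the right of the bell, and with the same heading.
- tray: Slip tray: grey open box, 90 x 90 mm and 40 mm high, filled with white paper slips. Fixed to the counter. Origin at the centre of its underside, z up; x points to the back (away from the robot), y to the left, the same heading as the bell.
- pad_mid (a point): Closed ink-pad tin: flat black and dark-steel box, 56 mm (its x) by 90 mm (its y, long) and 24 mm high, about 160 g, loose. The point is its centre, 12 mm above its underside; z up. It starts flat on the counter. Its lid is shut and flat on top.
- stamp_mid (a point): Hand stamp: wooden block 32 mm (its x) by 62 mm (its y, long), 20 mm high with a rubber sole, with an upright round wooden handle of 24 mm diameter (28 mm knob in the top 7 mm) in its middle; 75 mm high in all, about 90 g, loose. The point is its centre, 37.5 mm above its underside; z up. It starts upright on its sole.
- ink_mid (a point): Ink bottle: amber round bottle of 44 mm diameter, straight-sided up to 60 mm, then a shoulder and a black cap of 26 mm diameter; 85 mm high in all, about 110 g, loose. The point is its centre, 42.5 mm above its underside; z up along its axis. It starts upright.
- pot_mid (a point): Empty pen pot: straight round aluminium cup without a handle, 60 mm outer diameter, 85 mm high, 3 mm wall, open at the top, about 120 g, loose. The point is its centre, 42.5 mm above its underside; z up along its axis. It starts upright.
- stapler: Stapler, grey and black, 34 x 130 x 55 mm high, loose, standing on its base at the back left. Origin at the centre of its underside, its length along its y. To be left alone.
- mug: White mug with a handle, 80 mm diameter, 90 mm high, loose, at the back right. Origin at the centre of its underside. To be left alone.
- roll_mid (a point): Brown roll of parcel tape, 96 mm outer diameter, 48 mm high, lying flat, loose, at the back in the middle. The point is its centre, 24 mm above its underside. To be left alone.

How it is judged:
By the outcome, as a careful person would: the job done as asked, in the order asked, and still so for the second after the job is handed in, with the robot touching nothing.
It also fails if it takes over 115 s, if anything falls off the work surface, if the arm or the gripper's body presses on something with over 40 N, if the wrist force passes 120 N, or if a joint passes its speed limit or range.

## Robot

A 6-joint arm with a two-finger parallel gripper is mounted at the origin on the work surface. World frame = base frame: x ahead of the robot, y to its left, z up, the work surface at z = 0. Lengths are in mm, angles in rad, forces in N, time in s.
With the tool pointing down it reaches from about 350 to 975 mm from the base axis. Payload 7.1 kg.
Tool frame: the origin (TCP) lies at the very end of the fingers, on their centre line; the grasp point (between the pads) lies 19 mm behind it (ctrl.grip_point_offset is the distance from the TCP to the grasp point, in mm); z points along the fingers, y is the direction in which the jaws open and shut (so a half turn about z gives the same grasp; the last joint's range is limited). The gripper opens to 88 mm and grips with 3 to 60 N. Pads are 20 mm wide; open, the fingers measure 115 mm over their backs; the gripper's body (75 mm by 178 mm) begins 61 mm behind the grasp point.
Start: joints at [1.313, 0.423, 1.63, -0, 1.089, -0.019], TCP at [147.804, 607.255, 222.675] pointing down, gripper open.
Joint ranges: [-3, 3], [-0.9, 2.11], [0.09, 2.58], [-1.31, 4.45], [0.11, 2.69], [-2.54, 2.54]. Speed limits (rad/s): [2.39, 2.39, 3.01, 3.14, 3.14, 3.14].

## Interface

Orientations are given as a rotation vector (axis times angle).
In Python, from workcell import ctrl gives the robot as it stands.
- The arm moves only by the tool move_arm, never from a script. Its argument "increments" is one flat list of numbers, 5 for each row, row after row: the closure in counts, from 0 (fully open) to 255 (shut), then the shift along the tool's x, y, z in mm, then the turn about the tool's z in degrees. In form: [grip, dx, dy, dz, yaw, grip, dx, dy, dz, yaw, ...]. A call has 1 to 12 rows; each row is the pose to reach, as a shift and turn from the pose measured when the call began, along the tool's axes at that moment; what a row does not reach only later rows make up. A row lasts 1/8 s, in which the tool goes at most 62.5 mm and 10.7 degrees, less where a joint would pass 70% of its speed; a pose out of reach is approached as far as the arm can. A call with a gripper value outside its range is refused whole. The fingers move at their own pace and stop on an object; the grip force is fixed at half the most. Time passes only in rows, so rows that repeat a pose let the fingers close. It gives the time, the measured TCP pose, the force and the opening at its end, in the units of the state.
- ctrl.get_obs(): the state, without advancing time (a new reading comes with each control period).
- ctrl.get_image(name): name is "scene" or "top"; returns a dict with "frame" (480x640x3 uint8, red, green, blue), "vertical_fov" (degrees; the focal length in pixels is half the picture's height over the tangent of half this angle, whatever the lens; pixels are square), "cx", "cy" (the principal point, pixels), "pose" (4x4, takes a point from camera to world coordinates). Camera axes: x right, y down, z forward; pixel columns grow to the right and rows downward; lengths in mm; the calibration is good to about 2 mm. A picture is of the moment at which its call begins. There is no depth.
- ctrl.close_job(): hands the job in, once; it reports no verdict.
The state is a dict: "t": time; "qpos": joint angles; "qvel": joint speeds; "joint_torque": joint torques, N m; "ee_pos": TCP position; "orientation": TCP orientation; "ft_force": force on the tool from outside, world axes, zero at the start; "moment": the same for the moment, N m; "width": finger opening in mm.
Only numpy, scipy, OpenCV 4.12 (cv2) and the standard library are available. Lean on these libraries where they do the work, as an engineer would, in place of code of your own. Each camera call takes 0.05 s, during which the arm holds its last target.

## Working session

There is one attempt and no reset: what is moved stays moved. The work goes in short steps, Python scripts to look and compute and a tool call to move; the robot and the scene stay as the last step left them, time stands still between calls to the robot, and variables do not carry over. Pictures are saved under pics/ and viewed, and the job is handed in when it is done.

Besides the shell and the picture viewer there is one more tool, called after "Request:" in YAML: its name, and indented under it one key for each argument. move_arm: Moves the arm, as the interface text tells. Its arguments: {"type":"object","properties":{"increments":{"type":"array","items":{"type":"number"}}},"required":["increments"]}

```bash
ls; mkdir -p pics; python3 - <<'E'
from workcell import ctrl
import cv2
o=ctrl.get_obs()
print({k:(v if not hasattr(v,'round') else v) for k,v in o.items()})
for n in("scene","top"):
    im=ctrl.get_image(n); cv2.imwrite(f"pics/{n}0.png",im["frame"][:,:,::-1]); print(n,im["vertical_fov"],im["cx"],im["cy"],im["pose"])
E
```

```text
pics
{'t': 0.0, 'qpos': array([ 1.31300655e+00,  4.23818569e-01,  1.63070395e+00,  5.60025852e-06,
        1.08861877e+00, -1.89935896e-02]), 'qvel': array([ 0.00140533,  0.0010512 , -0.00036119,  0.00182228, -0.00165946,
        0.00095208]), 'joint_torque': array([ 1.31157325e-03, -5.44615674e+01, -2.73674852e+01,  6.46082824e-02,
        2.26203469e-02, -1.43262837e-04]), 'ee_pos': array([147.65703861, 606.71903347, 221.91013412]), 'orientation': array([-3.74187489e-01, -3.11900773e+00,  2.40809248e-03]), 'ft_force': array([0.47400586, 0.03821112, 0.50316693]), 'moment': array([-0.01434088,  0.01466243, -0.00784514]), 'width': 87.83312183505637}
scene 55.08099710471311 329.3866991702204 243.07330354082296 [[-1.30671530e-01  7.73288318e-01 -6.20443494e-01  1.29220213e+03]
 [ 9.91425716e-01  1.01898136e-01 -8.18035441e-02  8.49685467e+01]
 [-3.56892663e-05 -6.25813029e-01 -7.79973109e-01  8.99139446e+02]
 [ 0.00000000e+00  0.00000000e+00  0.00000000e+00  1.00000000e+00]]
top 49.73600715831713 318.4122787472443 236.34096384710904 [[ 1.84253194e-02 -9.80792997e-01  1.94179309e-01  3.98803775e+02]
 [-9.99826959e-01 -1.85719566e-02  1.06543864e-03 -4.64060132e+00]
 [ 2.56131494e-03 -1.94165339e-01 -9.80965474e-01  1.09533755e+03]
 [ 0.00000000e+00  0.00000000e+00  0.00000000e+00  1.00000000e+00]]
```

View pics/scene0.png

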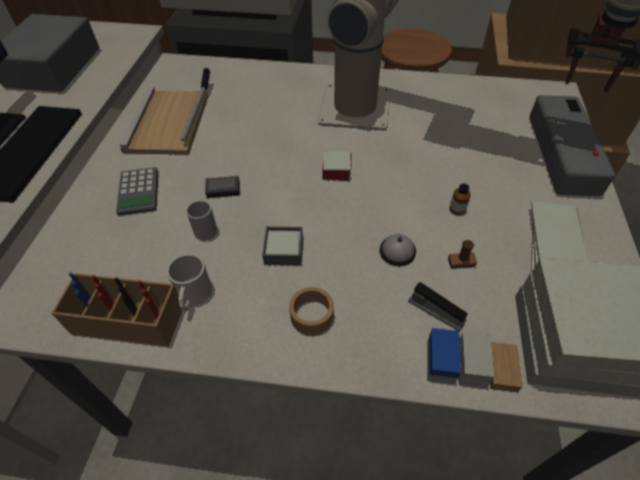

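View pics/top0.png

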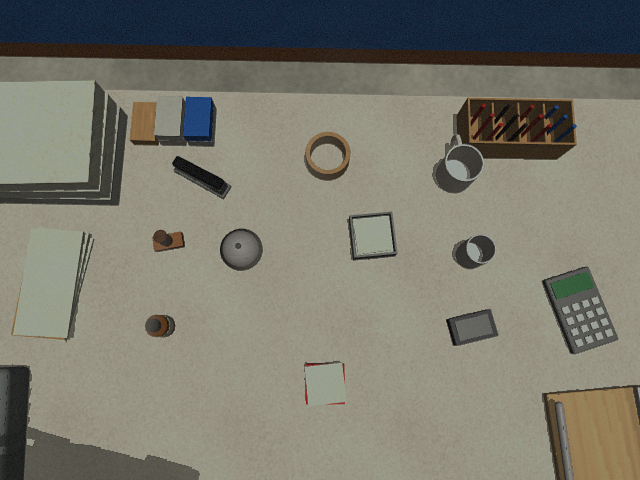

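The top view shows the bell at (241,249), the tray to its right at (373,236), the pad at (472,327), the stamp at (168,240), the ink at (159,325) and the pot at (478,250). The mug, roll and stapler are behind them. Next I'll measure these from masks.

```bash
cat > h.py <<'E'
from workcell import ctrl
import cv2, numpy as np
def cam(n):
    im=ctrl.get_image(n); f=240/np.tan(np.radians(im["vertical_fov"]/2))
    return dict(img=im["frame"],f=f,cx=im["cx"],cy=im["cy"],T=np.array(im["pose"]))
def ray(c,uv):
    uv=np.atleast_2d(uv).astype(float)
    d=np.c_[(uv[:,0]-c["cx"])/c["f"],(uv[:,1]-c["cy"])/c["f"],np.ones(len(uv))]@c["T"][:3,:3].T
    return c["T"][:3,3],d
def onz(c,uv,z):
    o,d=ray(c,uv); s=(z-o[2])/d[:,2]; return (o+d*s[:,None])[:,:2]
def proj(c,P):
    P=np.atleast_2d(P).astype(float); q=(P-c["T"][:3,3])@c["T"][:3,:3]
    return np.c_[q[:,0]/q[:,2]*c["f"]+c["cx"],q[:,1]/q[:,2]*c["f"]+c["cy"]]
def crop(c,x0,y0,x1,y1,k=5):
    return cv2.resize(c["img"][y0:y1,x0:x1,::-1],None,fx=k,fy=k,interpolation=cv2.INTER_CUBIC)
E
python3 - <<'E'
from h import *
c=cam("top")
a=crop(c,135,220,275,345,5);cv2.imwrite("pics/c1.png",a)
a=crop(c,340,205,500,350,4);cv2.imwrite("pics/c2.png",a)
s=cam("scene")
a=crop(s,370,170,490,280,6);cv2.imwrite("pics/c3.png",a)
a=crop(s,180,150,310,275,5);cv2.imwrite("pics/c4.png",a)
E
```

```text
(no output)
```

View pics/c1.png

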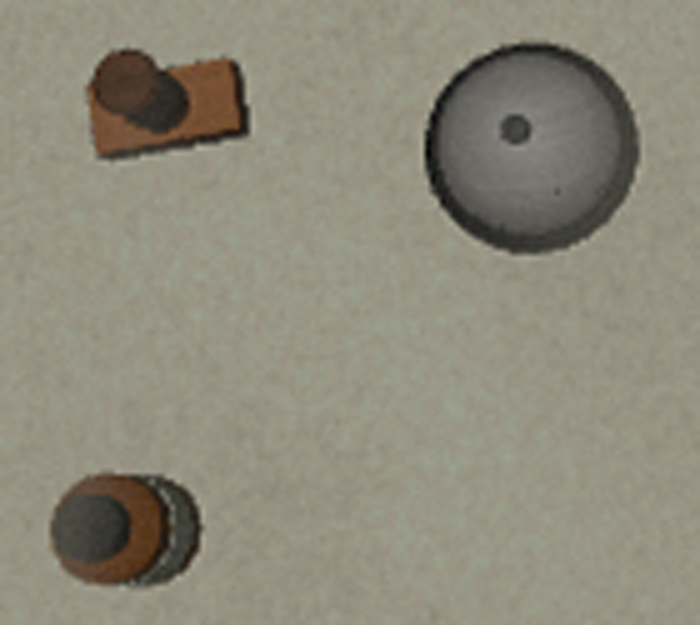

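View pics/c2.png

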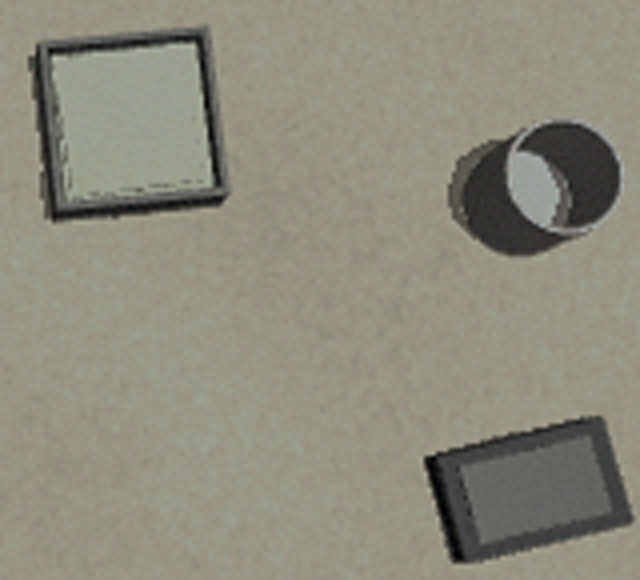

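View pics/c3.png

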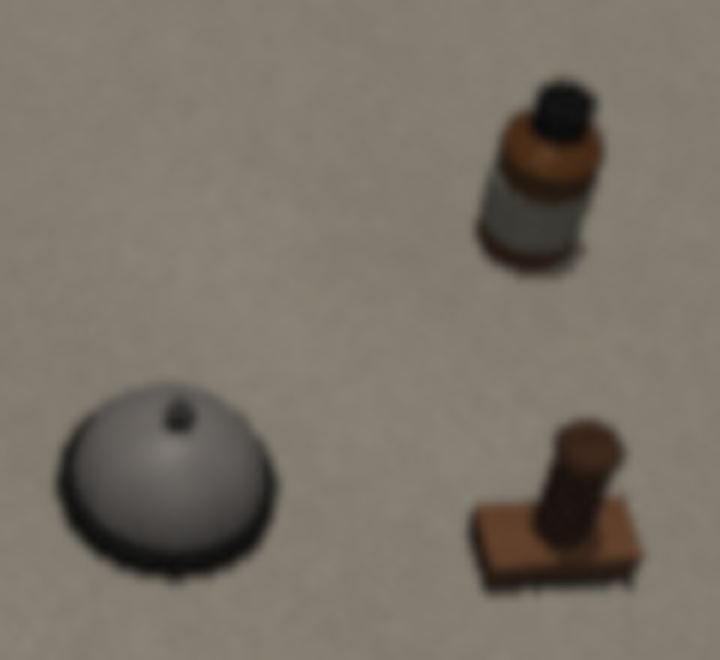

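View pics/c4.png

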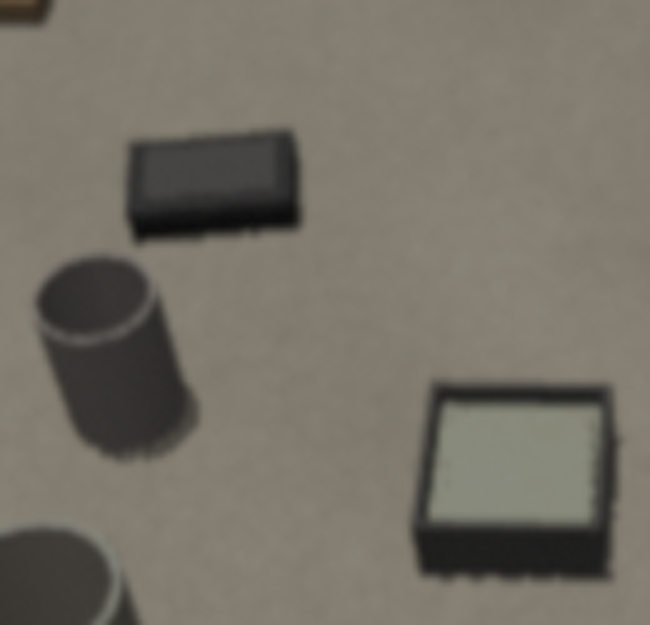

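The crops are clear and the shapes read well. Now the numbers.

```bash
cat > m.py <<'E'
from h import *
def pts(m,box):
    x0,y0,x1,y1=box; mm=np.zeros(m.shape,np.uint8); mm[y0:y1,x0:x1]=m[y0:y1,x0:x1]
    n,l,st,_=cv2.connectedComponentsWithStats(mm)
    if n<2: return None
    k=1+np.argmax(st[1:,4]); 
    cs,_=cv2.findContours((l==k).astype(np.uint8),cv2.RETR_EXTERNAL,cv2.CHAIN_APPROX_NONE)
    return max(cs,key=len)[:,0,:].astype(float),int(st[k,4])
def rect(c,m,box,z):
    p,a=pts(m,box); w=onz(c,p,z).astype(np.float32)
    r=cv2.minAreaRect(w); pc=r[0]; s=r[1]; ang=r[2]  # angle of first side wrt x
    if s[0]>s[1]: long=ang
    else: long=ang+90
    yaw=(long-90+90)%180-90  # heading of short axis x
    print("  rect z",z,"c",np.round(pc,1),"size",np.round(s,1),"yaw",round(yaw,2),"px",a)
    return np.array(pc),yaw
def circ(c,m,box,z):
    p,a=pts(m,box); w=onz(c,p,z)
    A=np.c_[2*w,np.ones(len(w))]; x=np.linalg.lstsq(A,(w**2).sum(1),rcond=None)[0]
    r=np.sqrt(x[2]+x[0]**2+x[1]**2); print("  circ z",z,"c",np.round(x[:2],1),"d",round(2*r,1),"px",a)
    return x[:2]
E
python3 - <<'E'
from m import *
c=cam("top"); I=c["img"].astype(int); V=I.max(2)
R,G,B=I[...,0],I[...,1],I[...,2]
print("bg",I[300,280],"lid",I[327,472],I[318,465],"side",I[337,452],"rim",I[221,360],I[213,375],"bell",I[245,240],I[262,262],"stamp",I[240,178],"cap",I[325,154],"amber",I[325,164],"slip",I[237,373],"pot",I[245,488])
bell=(V<125).astype(np.uint8)
print("bell");circ(c,bell,(210,220,275,280),5)
print("tray top(outer)")
for t in (110,125):circ;rect(c,(V<t).astype(np.uint8),(340,205,405,266),40)
print("slips");rect(c,(V>120).astype(np.uint8),(353,216,393,255),36)
print("pad all");rect(c,(V<118).astype(np.uint8),(440,300,505,352),12)
for lo in (35,45,55):
  print("pad lid",lo);rect(c,((V>lo)&(V<118)).astype(np.uint8),(440,300,505,352),24)
print("pad panel");rect(c,((V>84)&(V<118)).astype(np.uint8),(454,313,494,343),24)
print("stamp");rect(c,((R-B>18)).astype(np.uint8),(145,222,190,255),20)
print("pot outline")
E
```

```text
bg [151 149 131] lid [101 101  97] [71 71 71] side [4 4 4] rim [155 160 140] [94 94 91] bell [55 59 55] [149 145 129] stamp [116  80  50] cap [59 61 51] amber [87 50 22] slip [153 158 145] pot [55 54 50]
bell
  circ z 5 c [584.  161.7] d 90.3 px 1339
tray top(outer)
  rect z 40 c [ 611.2 -113.4] size [96.1 96.4] yaw 6.43 px 708
  rect z 40 c [ 611.4 -113.9] size [96.9 97.4] yaw 6.42 px 762
slips
  rect z 36 c [ 613.4 -115.9] size [77.7 77.3] yaw -83.67 px 1323
pad all
  rect z 12 c [ 428.8 -322.9] size [58.9 98.6] yaw 14.62 px 1366
pad lid 35
  rect z 24 c [ 428.5 -319.3] size [58.3 97.5] yaw 14.62 px 1284
pad lid 45
  rect z 24 c [ 428.5 -319.3] size [58.3 97.5] yaw 14.62 px 1260
pad lid 55
  rect z 24 c [ 428.5 -319.3] size [58.3 97.5] yaw 14.62 px 1223
pad panel
  rect z 24 c [ 428.7 -323.3] size [40.  70.1] yaw 14.23 px 669
stamp
  rect z 20 c [602.2 316.8] size [68.9 96.8] yaw 1.09 px 1112
pot outline
```

```bash
python3 - <<'E'
from m import *
c=cam("top"); I=cv2.medianBlur(c["img"],3).astype(int); V=I.max(2)
R,G,B=I[...,0],I[...,1],I[...,2]
u=lambda m:m.astype(np.uint8)
print("stamp all");rect(c,u(R-B>32),(145,222,190,255),20)
print("stamp block bright");rect(c,u((R-B>32)&(R>95)),(145,222,190,255),20)
print("knob");circ(c,u((R<90)&(R-B>12)),(150,226,168,246),75)
print("ink cap");circ(c,u((R<85)&(R-B<20)),(145,316,162,333),85)
print("ink amber");circ(c,u((R-B>28)),(140,310,180,340),60)
# stamp corners picked in crop c1 (k=5,x0=135,y0=220): block top
k=lambda P,s,x,y:(np.array(P)+.5)/s-.5+[x,y]
S=k([(90,90),(233,58),(243,132),(98,157)],5,135,220); w=onz(c,S,20);print("stamp corners",w.round(1),"c",w.mean(0), "edges",np.linalg.norm(np.diff(w,axis=0),axis=1))
d=w[0]-w[1];d2=w[3]-w[2];print("yaw",[np.degrees(np.arctan2(-x[0],x[1])) for x in(d,d2)])
Pt=k([(506,177),(622,177),(564,119),(564,236)],4,340,205);w=onz(c,Pt,85);print("pot rim",w.round(1),"c",[(w[0,1]+w[1,1])/2,(w[2,0]+w[3,0])/2])
K=k([(92,82),(157,82),(125,48),(125,116)],5,135,220);w=onz(c,K,75);print("knob",w.mean(0).round(1))
K=k([(52,528),(132,528),(93,492),(93,563)],5,135,220);w=onz(c,K,85);print("cap",w.round(1))
s=cam("scene")
k3=lambda P:k(P,6,370,170)
w=onz(s,k3([(588,447)]),75);print("scene knob",w)
w=onz(s,k3([(565,98)]),85);print("scene cap",w)
w=onz(s,k([(97,300)],5,180,150),85);print("scene pot rim",w)
T=k([(433,385),(611,387),(608,526),(418,526)],5,180,150);w=onz(s,T,40);print("scene tray",w.round(1),w.mean(0))
T=k([(130,146),(292,132),(297,205),(134,216)],5,180,150);w=onz(s,T,24);print("scene pad",w.round(1),w.mean(0))
E
```

```text
stamp all
  rect z 20 c [600.4 315.7] size [43.5 63.5] yaw 10.78 px 325
stamp block bright
  rect z 20 c [600.2 299.5] size [32.  27.9] yaw -80.95 px 157
knob
  circ z 75 c [593.4 313.7] d 27.5 px 158
ink cap
  circ z 85 c [418.9 311.5] d 26.2 px 168
ink amber
  circ z 60 c [419.  313.8] d 38.6 px 228
stamp corners [[602.3 347. ]
 [617.3 287.5]
 [585.5 281.1]
 [573.7 341.3]] c [594.69742044 314.23644394] edges [61.30194191 32.39371554 61.3620733 ]
yaw [np.float64(14.116211447612464), np.float64(11.107471008504325)]
pot rim [[ 579.  -296.6]
 [ 580.1 -354.1]
 [ 608.9 -326.6]
 [ 550.1 -324.1]] c [np.float64(-325.3358242621604), np.float64(579.4837651323548)]
knob [595.5 315.3]
cap [[418.4 326.5]
 [419.  295.8]
 [432.4 311.9]
 [405.5 309.7]]
scene knob [[598.19187713 312.91721136]]
scene cap [[417.36076379 311.00969092]]
scene pot rim [[ 583.12943192 -325.27425512]]
scene tray [[ 577.5 -166.3]
 [ 567.4  -79.1]
 [ 652.4  -66.1]
 [ 664.  -154.4]] [ 615.32134129 -116.47980529]
scene pad [[ 416.2 -373.3]
 [ 393.6 -288. ]
 [ 448.8 -270.9]
 [ 468.2 -355.1]] [ 431.69995677 -321.82627569]
```

```bash
cat > go.py <<'E'
import sys,numpy as np
from workcell import ctrl
from scipy.spatial.transform import Rotation as Ro
o=ctrl.get_obs(); R=Ro.from_rotvec(o["orientation"]).as_matrix(); p=np.array(o["ee_pos"])
ang=np.degrees(np.arctan2(R[1,1],R[0,1]))
print("t",round(o["t"],2),"tcp",p.round(1),"jaw",round(ang,2),"tilt",R[:2,2].round(4),"w",round(o["width"],1),"F",np.round(o["ft_force"],1),"q6",round(o["qpos"][5],2))
for a in sys.argv[1:]:
    x,y,z,j=map(float,a.split(","))
    d=R.T@(np.array([x,y,z])-p); dy=-((j-ang+90)%180-90)
    print(a,"->",d.round(1),"yaw",round(dy,1))
E
python3 go.py 460,200,250,76 429,-323,150,14.2; python3 - <<'E'
from h import *
c=cam("top");print(onz(c,[(328,155)],48),onz(c,[(200,176)],50),onz(c,[(460,165)],80))
E
```

```text
t 0.35 tcp [147.8 607.1 222.5] jaw 76.31 tilt [-0.0001 -0.0003] w 87.8 F [-0.5 -0.   0.5] q6 -0.02
460,200,250,76 -> [-399.7 -321.7  -27.4] yaw 0.3
429,-323,150,14.2 -> [-493.3 -837.2   72.8] yaw 62.1
[[782.94766792 -20.65275676]] [[730.48474173 248.13176189]] [[ 754.83284801 -291.90550828]]
```

Request:
move_arm:
  increments: [0,-400,-320,-28,0,0,-400,-320,-28,0,0,-400,-320,-28,0,0,-400,-320,-28,0,0,-400,-320,-28,0,0,-400,-320,-28,0,0,-400,-320,-28,0,0,-400,-320,-28,0,0,-400,-320,-28,0,0,-400,-320,-28,0]

```text
t: 1.65
ee_pos: [460.8, 201.4, 250.6]
orientation: [-0.377, -3.119, 0.0]
ft_force: [0.0, 0.1, 0.7]
width: 87.4
```

```bash
python3 go.py 429,-323,150,14.2
```

```text
t 1.65 tcp [460.8 201.4 250.6] jaw 76.21 tilt [-0.0003  0.    ] w 87.4 F [0.  0.1 0.7] q6 -0.94
429,-323,150,14.2 -> [ -94.2 -516.8  100.6] yaw 62.0
```

Request:
move_arm:
  increments: [0,-94,-517,60,62,0,-94,-517,60,62,0,-94,-517,60,62,0,-94,-517,60,62,0,-94,-517,60,62,0,-94,-517,60,62,0,-94,-517,100,62,0,-94,-517,100,62,0,-94,-517,100,62,0,-94,-517,100,62,0,-94,-517,100,62,0,-94,-517,100,62]

```text
t: 3.15
ee_pos: [429.4, -321.4, 151.1]
orientation: [1.927, 2.481, 0.0]
ft_force: [0.6, -0.5, -0.3]
width: 87.9
```

```bash
python3 go.py 429,-323,4,14.2; python3 - <<'E'
from h import *
c=cam("top");cv2.imwrite("pics/t1.png",crop(c,400,220,560,360,5))
E
```

```text
t 3.15 tcp [ 429.4 -321.4  151.1] jaw 14.33 tilt [0. 0.] w 87.9 F [ 0.6 -0.5 -0.3] q6 -0.91
429,-323,4,14.2 -> [ -1.4  -0.8 147.1] yaw 0.1
```

View pics/t1.png

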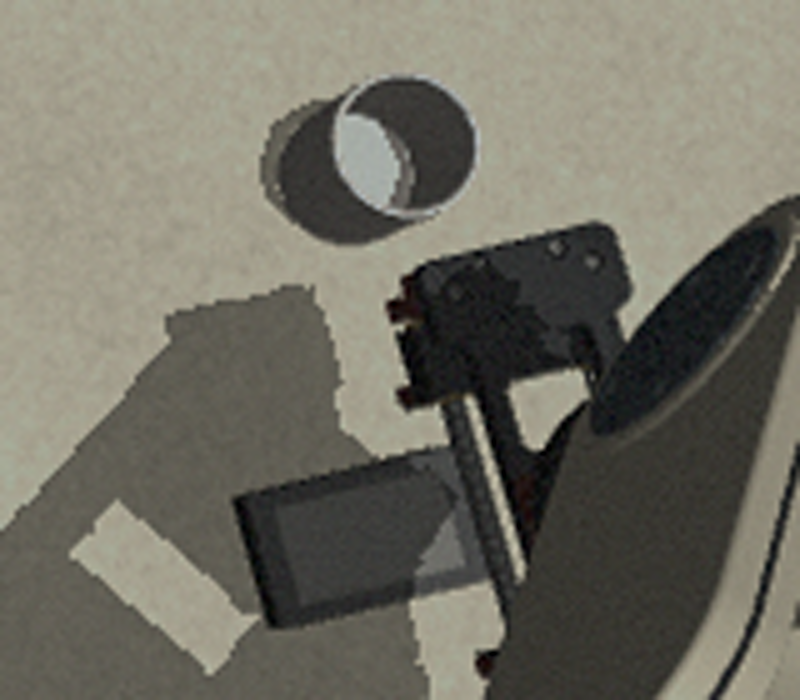

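The gripper is over the pad, with the pad at about crop (360,535), and the body clears the pot (crop 375,160). I'll go down in slow steps.

Request:
move_arm:
  increments: [0,-1,-1,40,0,0,-1,-1,80,0,0,-1,-1,115,0,0,-1,-1,135,0,0,-1,-1,147,0,0,-1,-1,147,0,0,-1,-1,147,0]

```text
t: 4.08
ee_pos: [429.3, -323.1, 5.0]
orientation: [1.926, 2.48, -0.0]
ft_force: [0.1, -0.9, -1.2]
width: 87.9
```

Request:
move_arm:
  increments: [120,0,0,0,0,255,0,0,0,0,255,0,0,0,0,255,0,0,0,0,255,0,0,0,0,255,0,0,0,0,255,0,0,0,0,255,0,0,0,0]

```text
t: 5.08
ee_pos: [429.3, -323.2, 5.2]
orientation: [1.926, 2.48, -0.0]
ft_force: [-0.6, 0.2, 5.1]
width: 56.0
```

```bash
python3 go.py; python3 - <<'E'
from h import *
c=cam("scene");cv2.imwrite("pics/s1.png",crop(c,180,120,310,230,5))
E
```

```text
t 5.08 tcp [ 429.3 -323.2    5.2] jaw 14.34 tilt [ 0.0013 -0.0012] w 56.0 F [-0.6  0.2  5.1] q6 -0.92
```

View pics/s1.png

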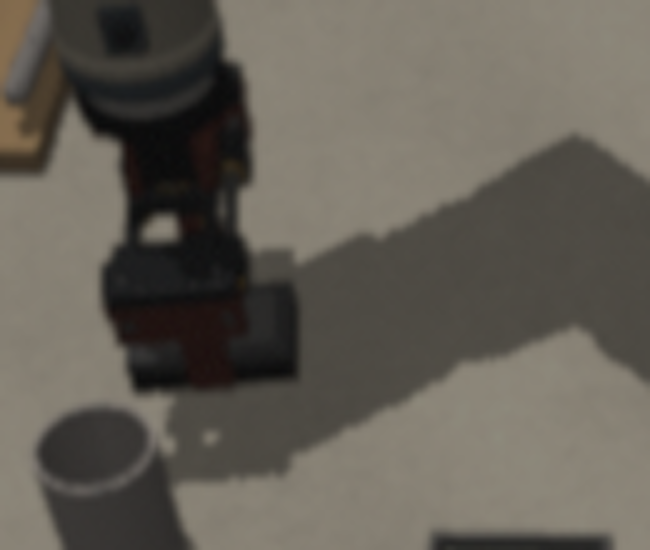

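The tin is held at 56.0 mm, near its middle. Next I'll lift it and carry it over.

Request:
move_arm:
  increments: [255,0,0,-50,0,255,0,0,-110,0,255,0,0,-150,0,255,0,0,-150,0,255,0,0,-150,0]

```text
t: 5.75
ee_pos: [428.4, -322.4, 154.1]
orientation: [1.927, 2.481, -0.0]
ft_force: [-0.6, -0.2, -2.5]
width: 55.8
```

```bash
python3 go.py 598.7,22.9,155,6.2
```

```text
t 5.75 tcp [ 428.4 -322.4  154.1] jaw 14.34 tilt [ 0. -0.] w 55.8 F [-0.6 -0.2 -2.5] q6 -0.92
598.7,22.9,155,6.2 -> [292.4 250.5  -0.9] yaw 8.1
```

Request:
move_arm:
  increments: [255,40,34,-1,1,255,90,77,-1,3,255,140,120,-1,4,255,190,163,-1,6,255,240,206,-1,7,255,275,236,-1,8,255,292,250,-1,8,255,292,250,-1,8,255,292,250,-1,8]

```text
t: 6.88
ee_pos: [597.0, 21.2, 153.9]
orientation: [-2.095, -2.339, 0.003]
ft_force: [0.1, -0.9, -2.2]
width: 55.9
```

```bash
python3 go.py 598.7,22.9,5,6.2; python3 - <<'E'
from h import *
c=cam("scene");cv2.imwrite("pics/s2.png",crop(c,240,130,420,280,4))
E
```

```text
t 6.88 tcp [597.   21.2 153.9] jaw 6.31 tilt [-0.0026 -0.0005] w 55.9 F [ 0.1 -0.9 -2.2] q6 -0.09
598.7,22.9,5,6.2 -> [  1.5   2.2 148.9] yaw 0.1
```

View pics/s2.png

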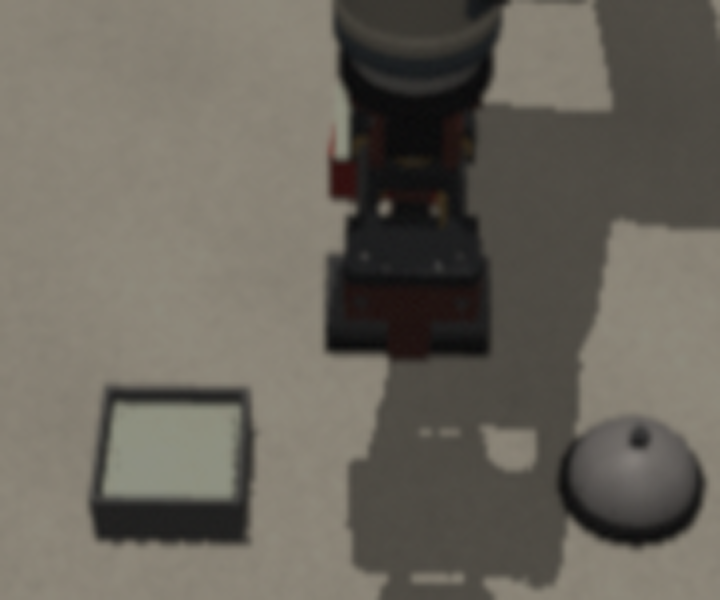

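The tin hangs level between the tray and the bell, at about crop (408,325). I'll lower it now.

Request:
move_arm:
  increments: [255,1,2,50,0,255,1.5,2,90,0,255,1.5,2,120,0,255,1.5,2,138,0,255,1.5,2,145,0,255,1.5,2,148,0,255,1.5,2,148,0,255,1.5,2,148,0]

```text
t: 7.92
ee_pos: [599.4, 22.7, 7.1]
orientation: [-2.096, -2.34, 0.001]
ft_force: [0.6, 0.7, -1.1]
width: 55.8
```

```bash
python3 go.py 598.7,22.9,5,6.2
```

```text
t 7.92 tcp [599.4  22.7   7.1] jaw 6.28 tilt [-0.0005 -0.0004] w 55.8 F [ 0.6  0.7 -1.1] q6 -0.09
598.7,22.9,5,6.2 -> [ 0.3 -0.6  2.1] yaw 0.1
```

Now the last 2 mm, then release and raise straight up.

Request:
move_arm:
  increments: [255,0,-0.5,2,0,255,0,-0.5,2.5,0,255,0,-0.5,2.5,0,180,0,-0.5,2,0,60,0,-0.5,2,0,0,0,-0.5,2,0,0,0,-0.5,2,0,0,0,-0.5,2,0]

```text
t: 8.93
ee_pos: [598.9, 22.6, 5.0]
orientation: [-2.096, -2.34, 0.001]
ft_force: [-0.9, -0.2, -0.2]
width: 87.6
```

Request:
move_arm:
  increments: [0,0,0,-30,0,0,0,0,-90,0,0,0,0,-150,0,0,0,0,-200,0,0,0,0,-200,0]

```text
t: 9.55
ee_pos: [601.7, 22.7, 209.7]
orientation: [2.092, 2.335, 0.008]
ft_force: [-0.2, -0.2, 0.2]
width: 87.9
```

```bash
python3 go.py 594.7,314.5,205,12.5
```

```text
t 9.55 tcp [601.7  22.7 209.7] jaw 6.27 tilt [ 0.0081 -0.0002] w 87.9 F [-0.2 -0.2  0.2] q6 -0.09
594.7,314.5,205,12.5 -> [290.8  24.9   4.6] yaw -6.2
```

Request:
move_arm:
  increments: [0,60,5,5,-2,0,120,10,5,-3,0,180,15,5,-4,0,240,20,5,-5,0,291,25,5,-6,0,291,25,5,-6,0,291,25,5,-6,0,291,25,5,-6]

```text
t: 10.55
ee_pos: [594.7, 313.1, 204.0]
orientation: [1.969, 2.44, 0.006]
ft_force: [0.2, -0.3, -0.3]
width: 88.1
```

```bash
python3 go.py 594.7,314.5,4,12.5; python3 - <<'E'
from m import *
c=cam("top"); I=cv2.medianBlur(c["img"],3).astype(int); V=I.max(2)
cv2.imwrite("pics/t3.png",crop(c,130,170,410,330,2))
cv2.imwrite("pics/t3b.png",crop(c,270,210,345,275,8))
u=lambda m:m.astype(np.uint8)
rect(c,u(V<118),(275,215,340,275),12)
for lo in(80,84,88):rect(c,u((V>lo)&(V<122)),(285,222,330,270),24)
s=cam("scene");cv2.imwrite("pics/s3.png",crop(s,290,200,440,280,5))
E
```

```text
t 10.55 tcp [594.7 313.1 204. ] jaw 12.18 tilt [ 0.007 -0.001] w 88.1 F [ 0.2 -0.3 -0.3] q6 0.26
594.7,314.5,4,12.5 -> [  1.8  -1.  200. ] yaw -0.3
  rect z 12 c [599.8  23.5] size [60.6 92. ] yaw 6.17 px 1044
  rect z 24 c [597.1  28. ] size [59.8 81.8] yaw 6.4 px 980
  rect z 24 c [597.1  28.1] size [59.8 81.6] yaw 6.4 px 908
  rect z 24 c [597.1  28.2] size [59.8 81.4] yaw 6.4 px 851
```

View pics/t3.png

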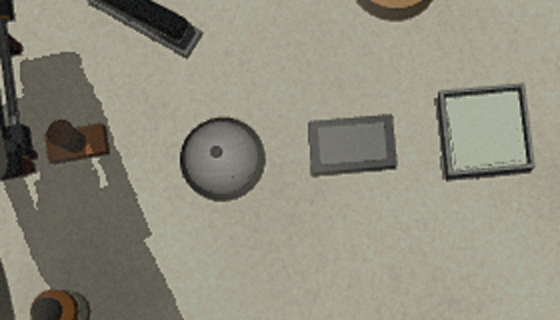

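View pics/t3b.png

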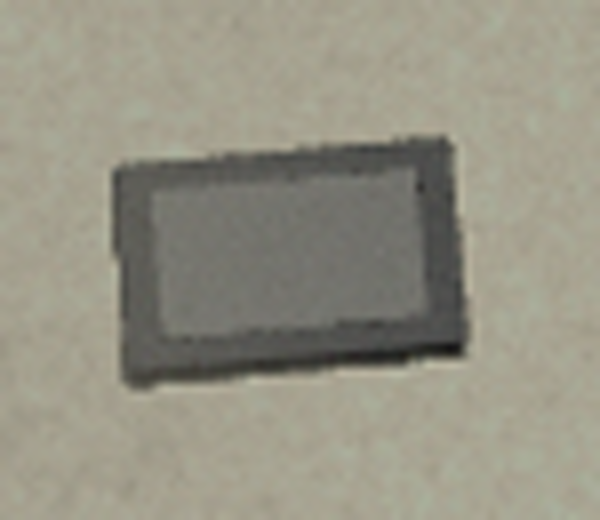

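The tin sits square between the bell and the tray. Its panel corners in the crop are (150,188), (415,170), (428,318) and (165,337).

```bash
python3 - <<'E'
from m import *
c=cam("top"); I=cv2.medianBlur(c["img"],3).astype(int); V=I.max(2);u=lambda m:m.astype(np.uint8)
k=lambda P,s,x,y:(np.array(P)+.5)/s-.5+[x,y]
w=onz(c,k([(150,188),(415,170),(428,318),(165,337)],8,270,210),24);print(w.round(1),w.mean(0),np.linalg.norm(np.diff(w,axis=0),axis=1))
w=onz(c,k([(115,168),(452,138),(466,350),(128,385)],8,270,210),24);print(w.round(1),w.mean(0))
rect(c,u((V>83)&(V<118)),(289,231,324,252),24)
s=rect(c,u(V>120),(353,216,393,255),36)
b=circ(c,u(V<125),(210,220,275,280),5)
t=np.array(s[0]);d=b-t;print("heading",np.degrees(np.arctan2(-d[0],d[1])),"mid",(b+t)/2)
E
```

```text
[[616.7  60.2]
 [622.9  -9.7]
 [583.3 -13.7]
 [577.   55.1]] [599.97329956  22.97121506] [70.1216888  39.80633909 69.12328522]
[[621.9  69.6]
 [631.7 -19.3]
 [575.  -23.8]
 [564.1  64.4]] [598.18307804  22.71406232]
  rect z 24 c [600.5  22.6] size [42.8 71.8] yaw 1.09 px 559
  rect z 36 c [ 613.7 -115.9] size [78.3 77.3] yaw -83.67 px 1342
  circ z 5 c [583.9 161.7] d 89.8 px 1054
heading 6.132138069586019 mid [598.81535045  22.90872406]
```

View pics/s3.png

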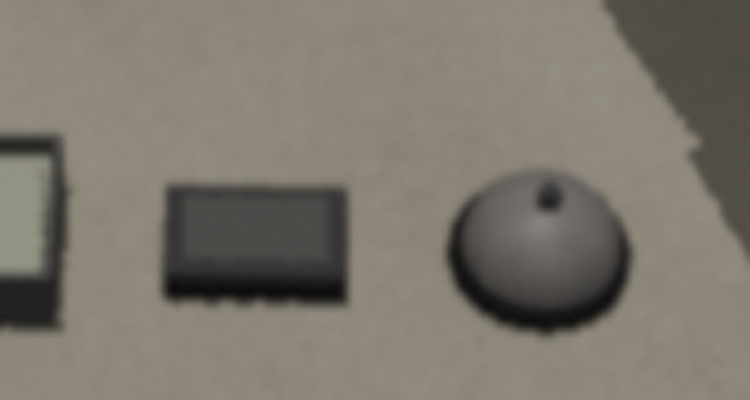

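The tin is within about 1 mm of the midpoint and square, so I'll take the stamp by its block.

Request:
move_arm:
  increments: [0,1.5,-1,50,0,0,1.5,-1,100,0,0,1.5,-1,145,0,0,1.5,-1,180,0,0,1.5,-1,195,0,0,1.5,-1,200,0,0,1.5,-1,200,0,0,1.5,-1,200,0]

```text
t: 11.7
ee_pos: [596.3, 315.1, 6.2]
orientation: [1.969, 2.439, 0.011]
ft_force: [-0.3, 0.9, -0.5]
width: 87.9
```

```bash
python3 go.py 594.7,314.5,4,12.5; python3 - <<'E'
from h import *
c=cam("scene");cv2.imwrite("pics/s4.png",crop(c,400,190,520,300,5))
E
```

```text
t 11.7 tcp [596.3 315.1   6.2] jaw 12.17 tilt [0.0101 0.0007] w 87.9 F [-0.3  0.9 -0.5] q6 0.26
594.7,314.5,4,12.5 -> [-0.2 -1.7  2.1] yaw -0.3
```

View pics/s4.png

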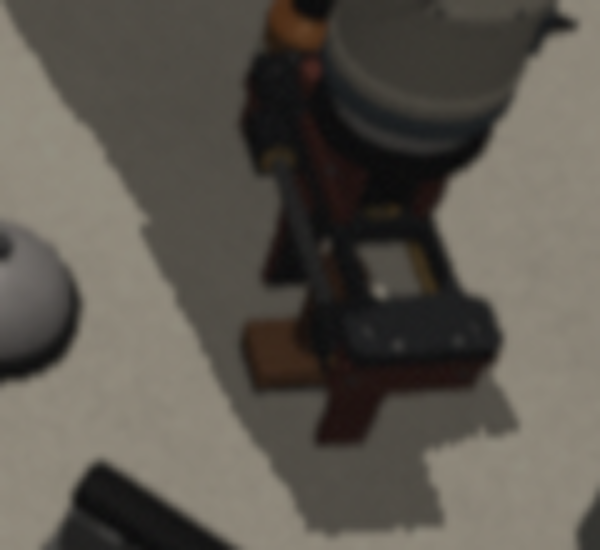

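The block sits between the fingers. Closing.

Request:
move_arm:
  increments: [100,0,-1.5,2,0,180,0,-1.5,2,0,255,0,-1.5,2,0,255,0,-1.5,2,0,255,0,-1.5,2,0,255,0,-1.5,2,0,255,0,-1.5,2,0,255,0,-1.5,2,0,255,0,-1.5,2,0]

```text
t: 12.88
ee_pos: [594.8, 314.8, 4.0]
orientation: [1.969, 2.439, 0.011]
ft_force: [-0.2, -0.3, -0.3]
width: 32.2
```

```bash
python3 go.py
```

```text
t 12.88 tcp [594.8 314.8   4. ] jaw 12.17 tilt [0.01   0.0007] w 32.2 F [-0.2 -0.3 -0.3] q6 0.26
```

Request:
move_arm:
  increments: [255,0,0,-50,0,255,0,0,-100,0,255,0,0,-140,0,255,0,0,-140,0,255,0,0,-140,0]

```text
t: 13.5
ee_pos: [592.7, 314.4, 143.2]
orientation: [1.969, 2.439, 0.009]
ft_force: [-0.9, 0.2, -0.9]
width: 32.0
```

```bash
python3 go.py 599.4,22.9,140,6.2; python3 - <<'E'
from h import *
c=cam("scene");cv2.imwrite("pics/s5.png",crop(c,400,130,540,250,5))
c=cam("top");cv2.imwrite("pics/t5.png",crop(c,70,170,210,290,5))
E
```

```text
t 13.5 tcp [592.7 314.4 143.2] jaw 12.18 tilt [0.0089 0.0001] w 32.0 F [-0.9  0.2 -0.9] q6 0.26
599.4,22.9,140,6.2 -> [-286.3  -55.     3.3] yaw 6.0
```

View pics/s5.png

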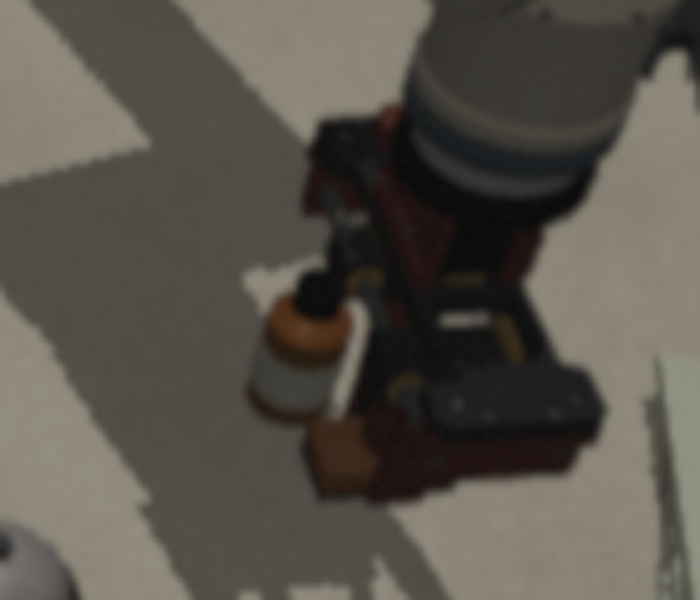

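View pics/t5.png

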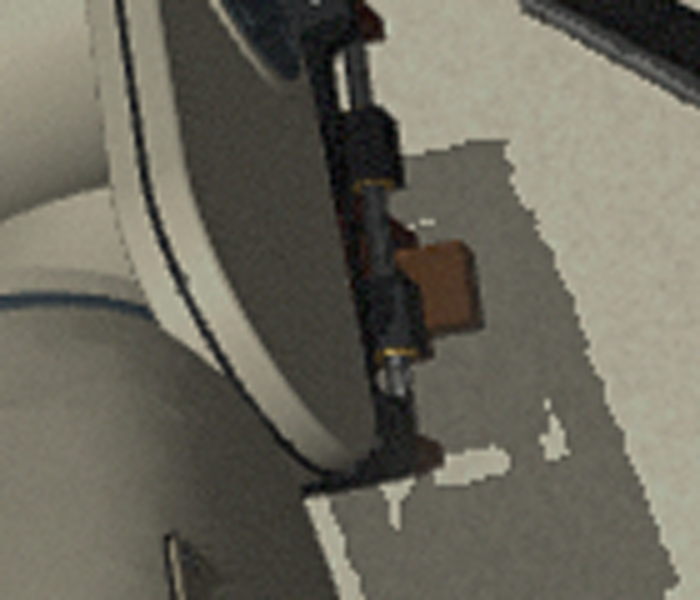

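The stamp is held upright and level, and its right end shows at about crop (467,285). From that I'll find where it sits along the jaws' faces.

```bash
python3 - <<'E'
from h import *
c=cam("top");k=lambda P,s,x,y:(np.array(P)+.5)/s-.5+[x,y]
w=onz(c,k([(465,242),(473,325)],5,70,170),159);print(w)
a=np.radians(12.18); e=w.mean(0)+31*np.array([-np.sin(a),np.cos(a)]);print("centre",e)
d=w[0]-w[1];print(np.degrees(np.arctan2(d[1],d[0])),np.linalg.norm(d))
E
```

```text
[[613.3531192  285.99034497]
 [582.03835068 280.63180806]]
centre [591.15524331 313.61325415]
9.71032030568456 31.769933038343062
```

Request:
move_arm:
  increments: [255,-50,-10,3,1,255,-100,-20,3,2,255,-150,-30,3,3,255,-200,-40,3,4,255,-250,-48,3,5,255,-275,-53,3,6,255,-286,-55,3,6,255,-286,-55,3,6,255,-286,-55,3,6]

```text
t: 14.78
ee_pos: [598.8, 24.0, 139.0]
orientation: [2.094, 2.335, 0.006]
ft_force: [-0.1, -0.0, -0.2]
width: 31.9
```

```bash
python3 go.py 599.4,23.2,31,6.2
```

```text
t 14.78 tcp [598.8  24.  139. ] jaw 6.24 tilt [ 0.0066 -0.0006] w 31.9 F [-0.1 -0.  -0.2] q6 -0.09
599.4,23.2,31,6.2 -> [ -0.7  -0.2 108. ] yaw 0.0
```

Request:
move_arm:
  increments: [255,-1,0,40,0,255,-1,0,70,0,255,-1,0,90,0,255,-1,0,100,0,255,-1,0,105,0,255,-1,0,107,0,255,-1,0,107,0]

```text
t: 15.65
ee_pos: [600.1, 22.9, 32.6]
orientation: [2.093, 2.334, 0.007]
ft_force: [0.0, -0.1, -0.0]
width: 31.5
```

```bash
python3 go.py 599.4,23.2,28.2,6.2;python3 - <<'E'
from h import *
c=cam("scene");cv2.imwrite("pics/s6.png",crop(c,270,160,420,280,5))
E
```

```text
t 15.65 tcp [600.1  22.9  32.6] jaw 6.23 tilt [ 0.0077 -0.0006] w 31.5 F [ 0.  -0.1 -0. ] q6 -0.09
599.4,23.2,28.2,6.2 -> [ 0.4 -0.7  4.4] yaw 0.0
```

View pics/s6.png

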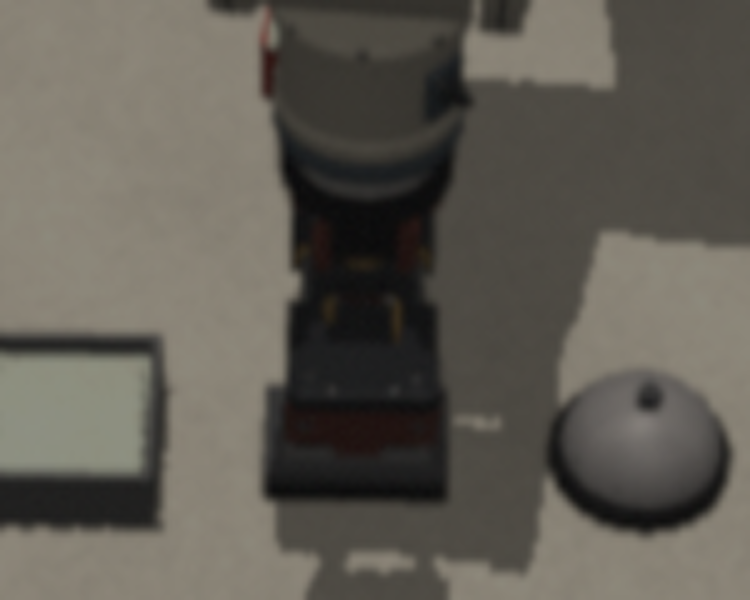

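Request:
move_arm:
  increments: [255,0.4,-0.7,3,0,255,0.4,-0.7,4,0,255,0.4,-0.7,4.5,0,255,0.4,-0.7,4.5,0]

```text
t: 16.2
ee_pos: [599.4, 23.2, 28.2]
orientation: [2.093, 2.334, 0.007]
ft_force: [0.2, 0.2, -0.6]
width: 31.9
```

```bash
python3 go.py 599.4,23.2,28.2,6.2
```

```text
t 16.2 tcp [599.4  23.2  28.2] jaw 6.23 tilt [ 0.0077 -0.0005] w 31.9 F [ 0.2  0.2 -0.6] q6 -0.09
599.4,23.2,28.2,6.2 -> [-0.  0. -0.] yaw 0.0
```

Request:
move_arm:
  increments: [240,0,0,0.3,0,200,0,0,0.3,0,150,0,0,0.3,0,80,0,0,0,0,0,0,0,0,0,0,0,0,0,0,0,0,0,0,0,0,0,0,0,0]

```text
t: 17.2
ee_pos: [599.4, 23.2, 28.2]
orientation: [2.093, 2.334, 0.007]
ft_force: [-0.2, 0.3, -0.1]
width: 82.7
```

Request:
move_arm:
  increments: [0,0,0,-30,0,0,0,0,-80,0,0,0,0,-130,0,0,0,0,-180,0,0,0,0,-180,0]

```text
t: 17.82
ee_pos: [600.6, 23.4, 212.7]
orientation: [2.089, 2.33, 0.016]
ft_force: [-0.1, 0.0, -0.4]
width: 87.6
```

```bash
python3 go.py 500,250,215,60
```

```text
t 17.82 tcp [600.6  23.4 212.7] jaw 6.23 tilt [ 0.016  -0.0004] w 87.6 F [-0.1  0.  -0.4] q6 -0.09
500,250,215,60 -> [236.2 -75.4  -4. ] yaw -53.8
```

Request:
move_arm:
  increments: [0,0,0,0,0,0,0,0,0,0]

```text
t: 18.08
ee_pos: [600.0, 23.4, 211.5]
orientation: [2.09, 2.331, 0.014]
ft_force: [0.1, -0.3, -0.9]
width: 87.4
```

```bash
python3 go.py 419,311.5,200,96.2
```

```text
t 18.07 tcp [600.   23.4 211.5] jaw 6.23 tilt [ 0.0141 -0.0004] w 87.4 F [ 0.1 -0.3 -0.9] q6 -0.09
419,311.5,200,96.2 -> [ 306.1 -148.7    8.8] yaw -90.0
```

Request:
move_arm:
  increments: [0,50,-25,4,-10,0,95,-46,4,-20,0,140,-68,4,-30,0,185,-90,4,-40,0,230,-112,5,-50,0,270,-131,6,-60,0,306,-149,8,-70,0,306,-149,9,-80,0,306,-149,9,-90,0,306,-149,9,-90,0,306,-149,9,-90,0,306,-149,9,-90]

```text
t: 19.58
ee_pos: [418.8, 311.1, 199.5]
orientation: [-0.167, 3.123, -0.002]
ft_force: [0.3, 0.3, -0.3]
width: 87.9
```

```bash
python3 go.py 419,311.5,16,96.2; python3 - <<'E'
from m import *
c=cam("top");cv2.imwrite("pics/t7.png",crop(c,260,190,360,290,6))
c=cam("scene");cv2.imwrite("pics/s7.png",crop(c,280,200,430,280,5))
E
```

```text
t 19.57 tcp [418.8 311.1 199.5] jaw 96.1 tilt [ 0.0137 -0.0007] w 87.9 F [ 0.3  0.3 -0.3] q6 -1.05
419,311.5,16,96.2 -> [  2.2   0.7 183.5] yaw -0.1
```

View pics/t7.png

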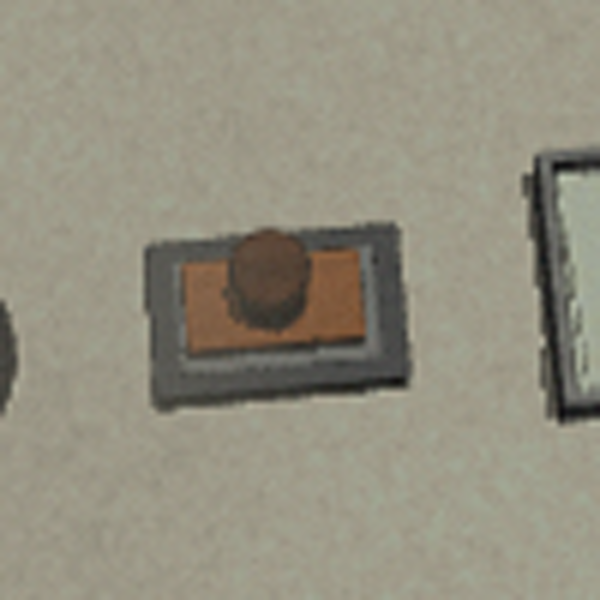

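View pics/s7.png

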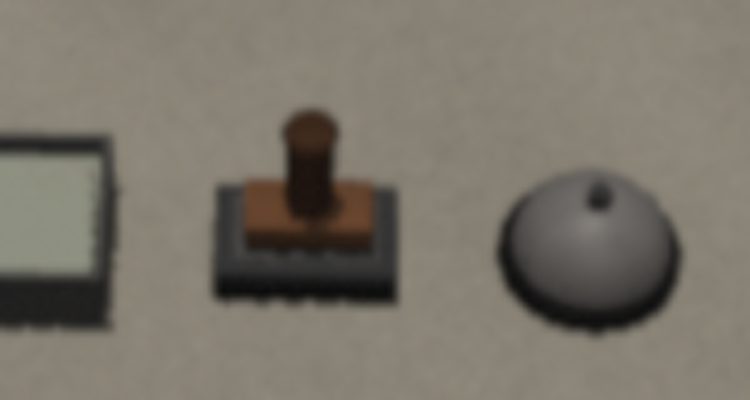

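The stamp stands upright on the pad, with its block-top corners in the crop at about (182,264), (360,250), (366,338) and (187,352). I'll check how well it's centred.

```bash
python3 - <<'E'
from m import *
c=cam("top");k=lambda P,s,x,y:(np.array(P)+.5)/s-.5+[x,y]
w=onz(c,k([(182,264),(360,250),(366,338),(187,352)],6,260,190),44);print("block",w.round(1),w.mean(0).round(1))
for a,b in((0,1),(3,2)):
  d=w[a]-w[b];print(np.degrees(np.arctan2(-d[0],d[1])))
w=onz(c,k([(270,267)],6,260,190),99);print("knob",w)
w=onz(c,k([(146,246),(398,225),(409,383),(156,408)],6,260,190),24);print("pad",w.mean(0).round(1))
I=cv2.medianBlur(c["img"],3).astype(int);R,B=I[...,0],I[...,2]
circ(c,((R<90)&(R-B>12)).astype(np.uint8),(296,226,314,243),99)
rect(c,(I.max(2)<125).astype(np.uint8),(280,222,333,262),18)
E
```

```text
block [[611.6  55.6]
 [617.7  -5.7]
 [586.9  -8.3]
 [580.8  53. ]] [599.3  23.6]
5.678835685527353
5.6234451753315
knob [[600.02913756  23.66754967]]
pad [598.   22.8]
  circ z 99 c [596.4  23.7] d 25.1 px 123
  rect z 18 c [599.4  23.5] size [61.3 92. ] yaw 6.5 px 1014
```

Everything agrees within about 1 mm. On to the ink bottle.

Request:
move_arm:
  increments: [0,2,0.5,50,0,0,2,0.5,100,0,0,2,0.5,140,0,0,2,0.5,170,0,0,2,0.5,180,0,0,2,0.5,182,0,0,2,0.5,182,0,0,2,0.5,182,0]

```text
t: 20.72
ee_pos: [420.1, 312.0, 18.9]
orientation: [-0.168, 3.121, -0.0]
ft_force: [-0.4, 0.3, -0.9]
width: 87.9
```

```bash
python3 go.py 419,311.5,17,96.2; python3 - <<'E'
from h import *
c=cam("scene");cv2.imwrite("pics/s8.png",crop(c,400,130,540,250,5))
E
```

```text
t 20.73 tcp [420.1 312.   18.9] jaw 96.17 tilt [0.0158 0.0008] w 87.9 F [-0.4  0.3 -0.9] q6 -1.04
419,311.5,17,96.2 -> [ 1.2 -0.3  1.9] yaw -0.0
```

View pics/s8.png

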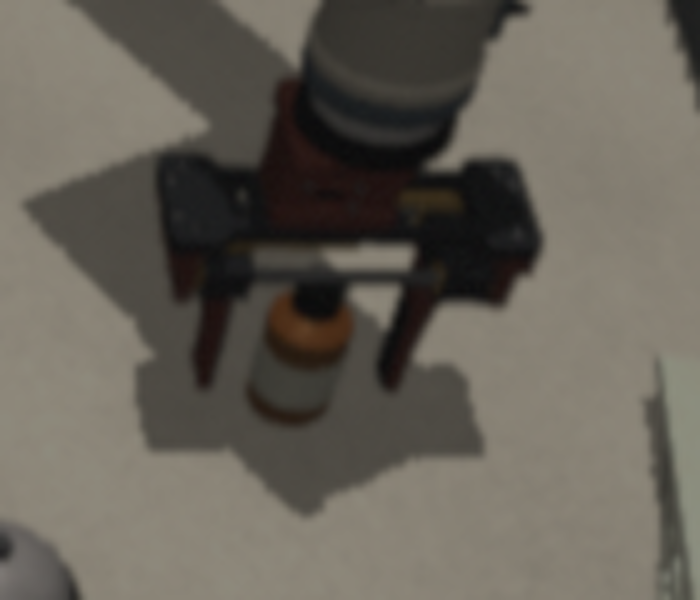

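The bottle stands between the fingers at crop (295,360). Closing.

Request:
move_arm:
  increments: [100,1,0,2,0,180,1,0,2,0,255,1,0,2,0,255,1,0,2,0,255,1,0,2,0,255,1,0,2,0,255,1,0,2,0,255,1,0,2,0]

```text
t: 21.78
ee_pos: [419.0, 311.8, 16.7]
orientation: [-0.168, 3.121, -0.0]
ft_force: [-0.6, 0.3, -0.3]
width: 43.5
```

```bash
python3 go.py
```

```text
t 21.77 tcp [419.  311.8  16.7] jaw 96.16 tilt [0.0157 0.0007] w 43.5 F [-0.6  0.3 -0.3] q6 -1.04
```

Request:
move_arm:
  increments: [255,0,0,-50,0,255,0,0,-100,0,255,0,0,-150,0,255,0,0,-170,0,255,0,0,-170,0,255,0,0,-170,0]

```text
t: 22.52
ee_pos: [415.6, 311.1, 185.6]
orientation: [-0.168, 3.123, -0.002]
ft_force: [0.5, 0.4, -0.8]
width: 43.8
```

```bash
python3 go.py 668.6,30.4,185,96.2;  python3 - <<'E'
from h import *
c=cam("scene");cv2.imwrite("pics/s9.png",crop(c,400,80,540,200,5))
c=cam("top");cv2.imwrite("pics/t9.png",crop(c,90,270,220,380,5))
E
```

```text
t 22.52 tcp [415.6 311.1 185.6] jaw 96.16 tilt [ 0.0141 -0.0004] w 43.8 F [ 0.5  0.4 -0.8] q6 -1.05
668.6,30.4,185,96.2 -> [-221.3 -306.3    4.3] yaw -0.0
```

View pics/s9.png

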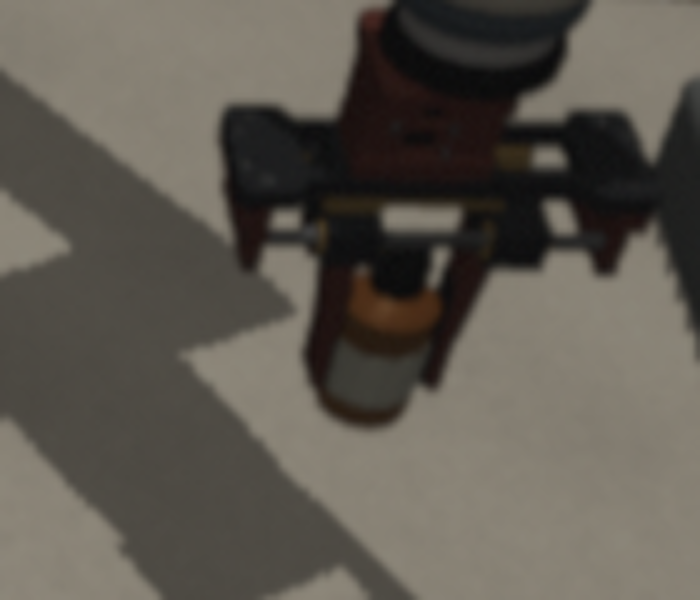

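View pics/t9.png

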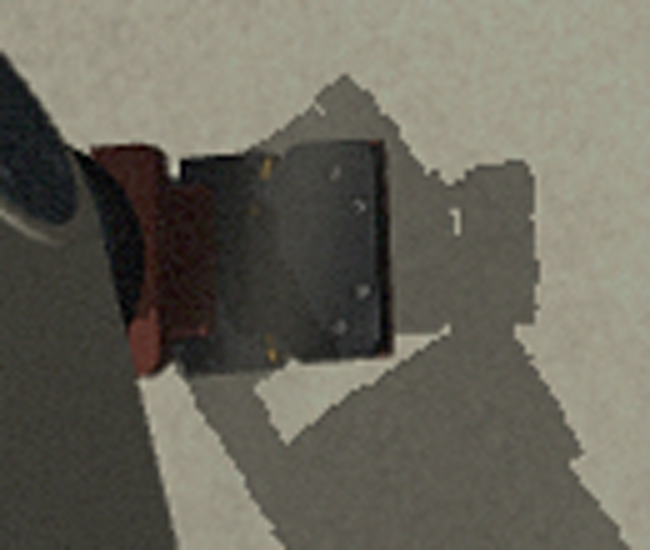

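The bottle is held upright. I'll carry it behind the pad at height.

Request:
move_arm:
  increments: [255,-28,-40,1,0,255,-60,-84,1,0,255,-95,-132,2,0,255,-130,-180,3,0,255,-165,-228,3,0,255,-195,-270,4,0,255,-214,-296,4,0,255,-221,-306,4,0,255,-221,-306,4,0,255,-221,-306,4,0]

```text
t: 23.88
ee_pos: [667.1, 31.7, 184.3]
orientation: [-0.17, 3.125, -0.002]
ft_force: [0.6, 0.3, -1.1]
width: 43.5
```

```bash
python3 go.py 668.6,30.2,22,96.2
```

```text
t 23.88 tcp [667.1  31.7 184.3] jaw 96.22 tilt [ 0.0119 -0.0008] w 43.5 F [ 0.6  0.3 -1.1] q6 -1.65
668.6,30.2,22,96.2 -> [  0.5  -1.3 162.3] yaw 0.0
```

Request:
move_arm:
  increments: [255,0.5,-1,50,0,255,0.5,-1,95,0,255,0.5,-1,130,0,255,0.5,-1,150,0,255,0.5,-1,158,0,255,0.5,-1,162,0,255,0.5,-1,162,0,255,0.5,-1,162,0]

```text
t: 24.88
ee_pos: [669.4, 30.5, 23.5]
orientation: [-0.17, 3.123, -0.002]
ft_force: [-0.6, 0.1, -0.5]
width: 43.4
```

```bash
python3 go.py 668.6,30.2,17,96.2;python3 - <<'E'
from h import *
c=cam("scene");cv2.imwrite("pics/s10.png",crop(c,270,180,420,300,5))
E
```

```text
t 24.88 tcp [669.4  30.5  23.5] jaw 96.22 tilt [ 0.0137 -0.0007] w 43.4 F [-0.6  0.1 -0.5] q6 -1.65
668.6,30.2,17,96.2 -> [ 0.9 -0.2  6.4] yaw 0.0
```

View pics/s10.png

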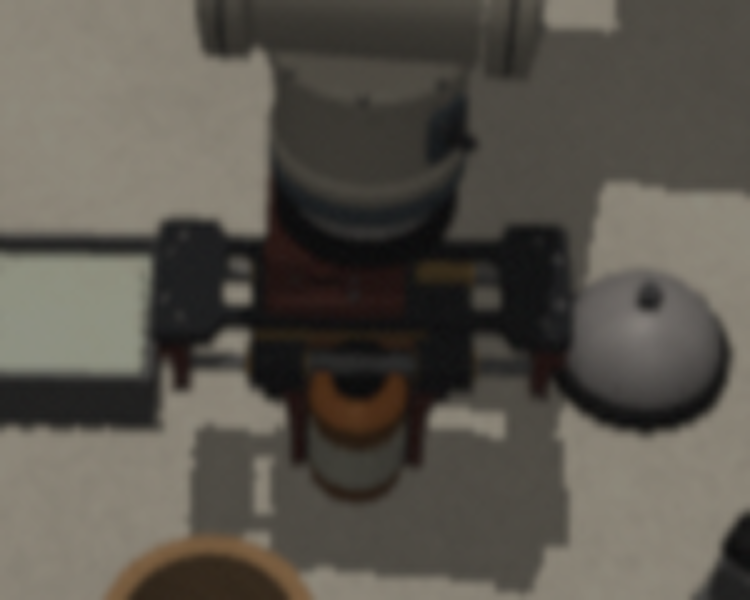

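The bottle is clear of everything, with its base around crop (355,490). I'll lower the last 6.5 mm and release.

Request:
move_arm:
  increments: [255,1,0,3,0,255,1,0,5.5,0,255,1,0,6.5,0,255,1,0,6.5,0,255,1,0,6.5,0]

```text
t: 25.55
ee_pos: [668.3, 30.4, 16.8]
orientation: [-0.17, 3.124, -0.002]
ft_force: [-0.8, -0.2, 1.4]
width: 43.5
```

```bash
python3 go.py 668.6,30.2,16.7,96.2
```

```text
t 25.55 tcp [668.3  30.4  16.8] jaw 96.22 tilt [ 0.0133 -0.0007] w 43.5 F [-0.8 -0.2  1.4] q6 -1.65
668.6,30.2,16.7,96.2 -> [-0.3 -0.2  0.1] yaw 0.0
```

Request:
move_arm:
  increments: [230,0,0,0,0,190,0,0,0,0,120,0,0,0,0,60,0,0,0,0,0,0,0,0,0,0,0,0,0,0,0,0,0,0,0,0,0,0,0,0]

```text
t: 26.55
ee_pos: [668.3, 30.3, 16.8]
orientation: [-0.17, 3.124, -0.002]
ft_force: [0.4, -0.7, -0.4]
width: 87.4
```

Request:
move_arm:
  increments: [0,0,0,-25,0,0,0,0,-70,0,0,0,0,-120,0,0,0,0,-170,0,0,0,0,-200,0,0,0,0,-200,0,0,0,0,-200,0]

```text
t: 27.42
ee_pos: [664.9, 30.5, 215.6]
orientation: [-0.17, 3.125, -0.002]
ft_force: [0.2, -0.8, 0.8]
width: 87.7
```

```bash
python3 go.py 580.5,-325,215,96.2
```

```text
t 27.43 tcp [664.9  30.5 215.6] jaw 96.21 tilt [ 0.0117 -0.0008] w 87.7 F [ 0.2 -0.8  0.8] q6 -1.65
580.5,-325,215,96.2 -> [ 1.224e+02 -3.442e+02 -1.000e-01] yaw 0.0
```

Request:
move_arm:
  increments: [0,15,-43,0,0,0,34,-98,0,0,0,54,-155,0,0,0,74,-212,0,0,0,94,-268,0,0,0,110,-310,0,0,0,120,-336,0,0,0,122,-344,0,0,0,122,-344,0,0,0,122,-344,0,0]

```text
t: 28.68
ee_pos: [581.1, -323.4, 214.3]
orientation: [-0.172, 3.126, -0.001]
ft_force: [-0.2, 0.0, -0.0]
width: 87.9
```

```bash
python3 go.py 580.5,-325,20,96.2; python3 - <<'E'
from m import *
c=cam("top");cv2.imwrite("pics/t11.png",crop(c,210,130,410,270,4))
c=cam("scene");cv2.imwrite("pics/s11.png",crop(c,270,200,430,310,5))
E
```

```text
t 28.68 tcp [ 581.1 -323.4  214.3] jaw 96.28 tilt [ 0.0109 -0.    ] w 87.9 F [-0.2  0.  -0. ] q6 -2.21
580.5,-325,20,96.2 -> [  2.8  -1.3 194.3] yaw 0.1
```

View pics/t11.png

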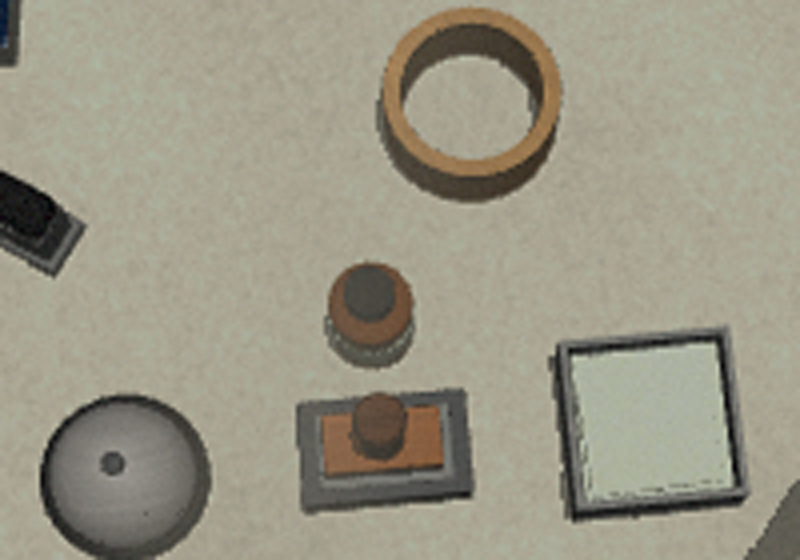

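View pics/s11.png

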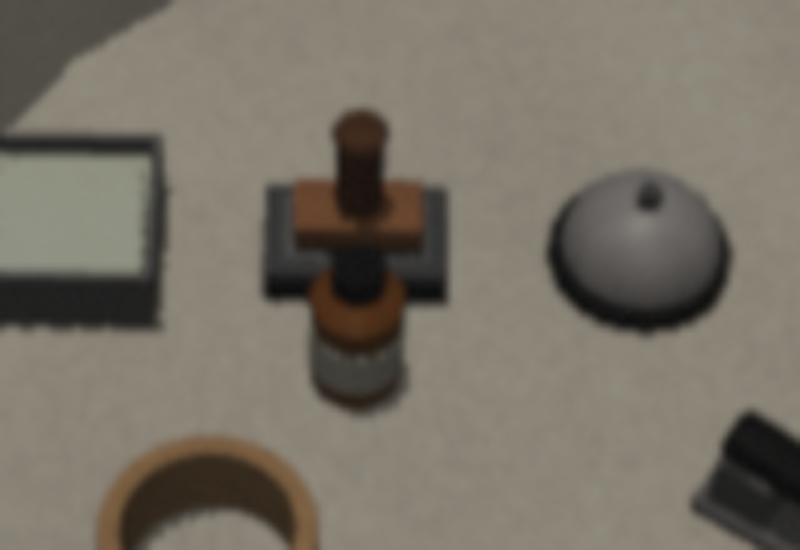

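The bottle stands upright behind the pad, with its cap at crop (370,293). I'll measure it.

```bash
python3 - <<'E'
from m import *
c=cam("top");k=lambda P,s,x,y:(np.array(P)+.5)/s-.5+[x,y]
print(onz(c,k([(370,293)],4,210,130),85),onz(c,k([(371,305)],4,210,130),60))
w=onz(c,k([(318,319)],1,0,0),85)
I=cv2.medianBlur(c["img"],3).astype(int);R,B=I[...,0],I[...,2]
circ(c,((R<85)&(R-B<20)).astype(np.uint8),(293,193,311,213),85)
# pot rim: two views
print("pot rim scene")
E
```

```text
[[666.89654236  30.53151978]] [[667.15371197  30.72970669]]
  circ z 85 c [666.5  31.2] d 25.3 px 137
pot rim scene
```

Request:
move_arm:
  increments: [0,2.5,-1.5,50,0,0,2.5,-1.5,95,0,0,2.5,-1.5,110,0,0,2.5,-1.5,110,0,0,2.5,-1.5,110,0]

```text
t: 29.45
ee_pos: [581.5, -326.0, 106.8]
orientation: [-0.172, 3.123, -0.005]
ft_force: [0.3, 0.2, -0.3]
width: 87.8
```

```bash
python3 go.py 580.5,-325,20,96.2;python3 - <<'E'
from h import *
c=cam("scene");cv2.imwrite("pics/s12.png",crop(c,140,150,280,270,5))
c=cam("top");cv2.imwrite("pics/t12.png",crop(c,420,200,560,300,5))
E
```

```text
t 29.45 tcp [ 581.5 -326.   106.8] jaw 96.31 tilt [ 0.0142 -0.0022] w 87.8 F [ 0.3  0.2 -0.3] q6 -2.22
580.5,-325,20,96.2 -> [ 2.1  1.4 86.7] yaw 0.1
```

View pics/s12.png

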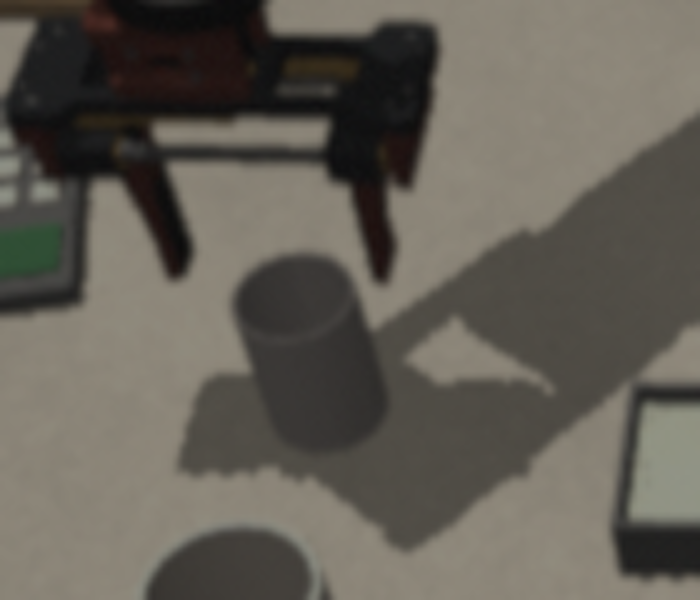

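View pics/t12.png

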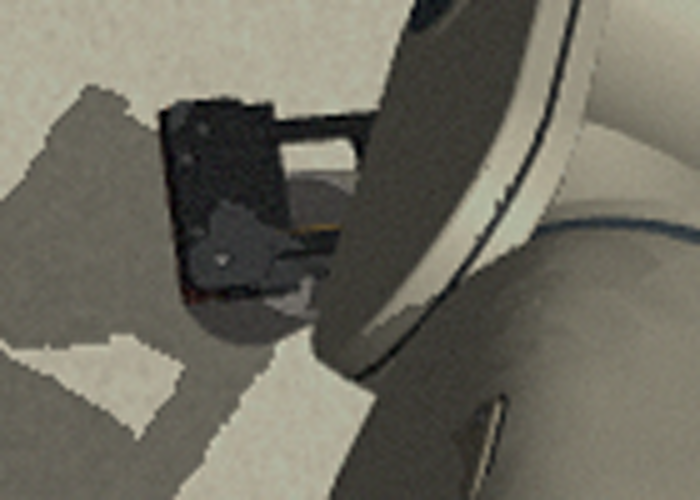

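```bash
python3 - <<'E'
from m import *
c=cam("scene")
a=np.radians(96.3);j=np.array([np.cos(a),np.sin(a),0]);p=np.array([581.5,-326,106.8])
q=proj(c,[p,p+44*j,p-44*j,[580.5,-325,85],[580.5,-325,0]]);print(((q-[140,150]+.5)*5-.5).round(0))
k=lambda P,s,x,y:(np.array(P)+.5)/s-.5+[x,y]
# rim ellipse from picks: left 233, right 357, top 252, bottom 343
w=onz(c,k([(233,300),(357,290),(297,252),(297,343)],5,140,150),85);print(w.round(1),w.mean(0), np.linalg.norm(w[0]-w[1]),np.linalg.norm(w[2]-w[3]))
E
```

```text
[[286. 266.]
 [379. 267.]
 [194. 265.]
 [299. 296.]
 [336. 410.]]
[[ 587.2 -355.8]
 [ 573.  -298.5]
 [ 552.1 -335.1]
 [ 610.  -316.8]] [ 580.55662442 -326.55831562] 59.04063934387299 60.74466583346819
```

The projected TCP and the pot rim agree: pot at (580.5,-326). Going down.

Request:
move_arm:
  increments: [0,2,0.5,35,0,0,2,0.5,60,0,0,2,0.5,78,0,0,2,0.5,85,0,0,2,0.5,85,0,0,2,0.5,85,0]

```text
t: 30.35
ee_pos: [580.9, -326.3, 22.6]
orientation: [-0.172, 3.122, -0.006]
ft_force: [-0.5, -0.2, 0.5]
width: 87.7
```

Request:
move_arm:
  increments: [80,0,0,0,0,120,0,0,0,0,255,0,0,0,0,255,0,0,0,0,255,0,0,0,0,255,0,0,0,0,255,0,0,0,0]

```text
t: 31.22
ee_pos: [581.0, -326.3, 22.8]
orientation: [-0.172, 3.122, -0.006]
ft_force: [-0.5, 0.1, 3.9]
width: 59.5
```

```bash
python3 go.py
```

```text
t 31.23 tcp [ 581.  -326.3   22.8] jaw 96.3 tilt [ 0.0155 -0.003 ] w 59.5 F [-0.5  0.1  3.9] q6 -2.22
```

Request:
move_arm:
  increments: [255,0,0,-40,0,255,0,0,-80,0,255,0,0,-110,0,255,0,0,-110,0,255,0,0,-110,0,255,0,0,-110,0]

```text
t: 31.98
ee_pos: [578.3, -325.4, 130.8]
orientation: [-0.172, 3.124, -0.003]
ft_force: [0.1, 0.3, -0.8]
width: 59.3
```

```bash
python3 go.py 519,-126.2,132,96.3;python3 - <<'E'
from h import *
c=cam("scene");cv2.imwrite("pics/s13.png",crop(c,140,100,280,220,5))
E
```

```text
t 31.98 tcp [ 578.3 -325.4  130.8] jaw 96.3 tilt [ 0.0129 -0.0014] w 59.3 F [ 0.1  0.3 -0.8] q6 -2.22
519,-126.2,132,96.3 -> [ 37.1 204.5  -2.3] yaw -0.0
```

View pics/s13.png

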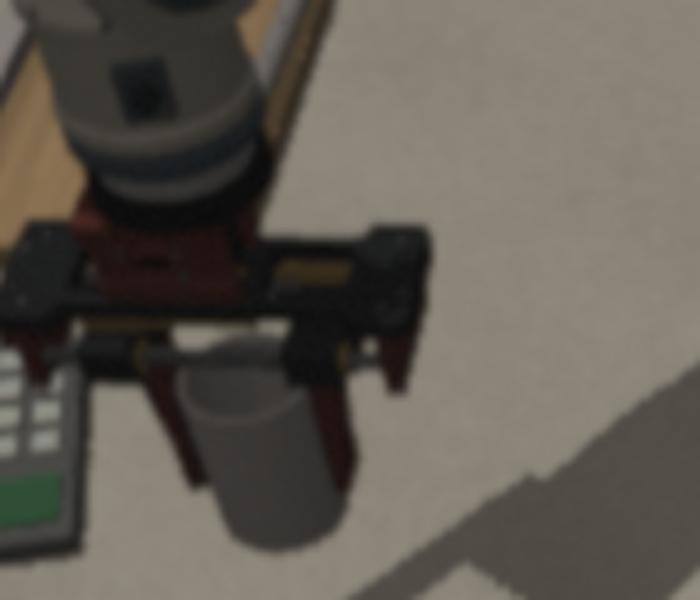

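The pot is held upright. Carrying it to the front of the tray.

Request:
move_arm:
  increments: [255,8,45,-2,0,255,18,95,-2,0,255,27,148,-2,0,255,34,188,-2,0,255,37,204,-2,0,255,37,204,-2,0,255,37,204,-2,0,255,37,204,-2,0]

```text
t: 33.02
ee_pos: [519.8, -127.9, 131.8]
orientation: [-0.17, 3.124, -0.004]
ft_force: [-0.1, -0.8, -1.3]
width: 59.4
```

```bash
python3 go.py 519.2,-126.2,30,96.3
```

```text
t 33.02 tcp [ 519.8 -127.9  131.8] jaw 96.22 tilt [ 0.0135 -0.0018] w 59.4 F [-0.1 -0.8 -1.3] q6 -1.95
519.2,-126.2,30,96.3 -> [  1.7   2.1 101.8] yaw -0.1
```

Request:
move_arm:
  increments: [255,1.7,2,40,0,255,1.7,2,70,0,255,1.7,2,90,0,255,1.7,2,100,0,255,1.7,2,102,0,255,1.7,2,102,0,255,1.7,2,102,0]

```text
t: 33.9
ee_pos: [519.8, -126.5, 30.5]
orientation: [-0.17, 3.122, -0.005]
ft_force: [0.0, -0.1, -0.4]
width: 59.5
```

```bash
python3 go.py 519.4,-126.2,22.8,96.3
```

```text
t 33.9 tcp [ 519.8 -126.5   30.5] jaw 96.22 tilt [ 0.0149 -0.0022] w 59.5 F [ 0.  -0.1 -0.4] q6 -1.94
519.4,-126.2,22.8,96.3 -> [0.5 0.4 7.7] yaw -0.1
```

Request:
move_arm:
  increments: [255,0.5,0.4,4,0,255,0.5,0.4,6.5,0,255,0.5,0.4,7.7,0,255,0.5,0.4,7.7,0,255,0.5,0.4,7.7,0]

```text
t: 34.52
ee_pos: [519.4, -126.2, 22.8]
orientation: [-0.17, 3.122, -0.005]
ft_force: [-0.0, -0.2, -0.8]
width: 58.9
```

```bash
python3 go.py 519.4,-126.2,22.8,96.3
```

```text
t 34.52 tcp [ 519.4 -126.2   22.8] jaw 96.22 tilt [ 0.0149 -0.0022] w 58.9 F [-0.  -0.2 -0.8] q6 -1.94
519.4,-126.2,22.8,96.3 -> [ 0. -0.  0.] yaw -0.1
```

Request:
move_arm:
  increments: [255,0,0,0.4,0,255,0,0,0.4,0,220,0,0,0.4,0,150,0,0,0,0,60,0,0,0,0,0,0,0,0,0,0,0,0,0,0,0,0,0,0,0,0,0,0,0,0]

```text
t: 35.65
ee_pos: [519.5, -126.1, 22.8]
orientation: [-0.17, 3.122, -0.005]
ft_force: [-0.2, 1.0, 0.4]
width: 87.8
```

Request:
move_arm:
  increments: [0,0,0,-25,0,0,0,0,-70,0,0,0,0,-120,0,0,0,0,-170,0,0,0,0,-190,0,0,0,0,-190,0,0,0,0,-190,0]

```text
t: 36.52
ee_pos: [515.9, -125.6, 211.7]
orientation: [-0.17, 3.124, -0.004]
ft_force: [-0.7, 0.3, 0.4]
width: 88.1
```

```bash
python3 go.py 430,-350,250,96
```

```text
t 36.52 tcp [ 515.9 -125.6  211.7] jaw 96.23 tilt [ 0.0133 -0.0017] w 88.1 F [-0.7  0.3  0.4] q6 -1.94
430,-350,250,96 -> [ 109.2 -213.9  -39.1] yaw 0.2
```

Request:
move_arm:
  increments: [0,25,-50,-20,10,0,52,-103,-39,20,0,80,-156,-39,30,0,110,-214,-39,40,0,110,-214,-39,40,0,110,-214,-39,40,0,110,-214,-39,40]

```text
t: 37.4
ee_pos: [429.5, -348.6, 249.1]
orientation: [0.906, 2.996, 0.005]
ft_force: [0.2, 0.3, 0.0]
width: 87.7
```

```bash
python3 go.py;python3 - <<'E'
from m import *
c=cam("top");cv2.imwrite("pics/t14.png",crop(c,200,120,440,300,3));cv2.imwrite("pics/t14b.png",crop(c,330,205,430,315,5))
cv2.imwrite("pics/t14f.png",c["img"][:,:,::-1])
c=cam("scene");cv2.imwrite("pics/s14.png",crop(c,180,120,440,320,3))
E
```

```text
t 37.4 tcp [ 429.5 -348.6  249.1] jaw 56.36 tilt [ 0.0122 -0.0004] w 87.7 F [0.2 0.3 0. ] q6 -1.7
```

View pics/t14.png

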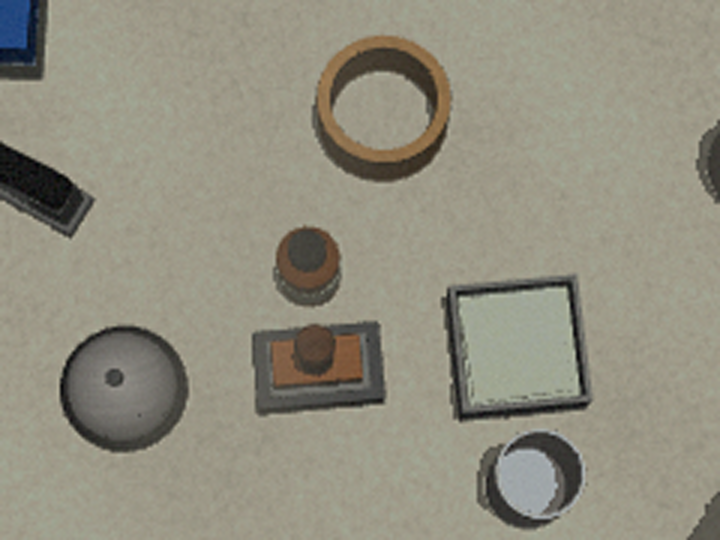

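View pics/t14b.png

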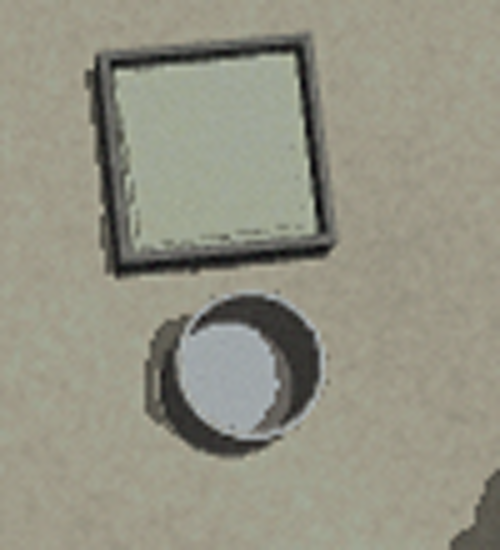

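View pics/s14.png

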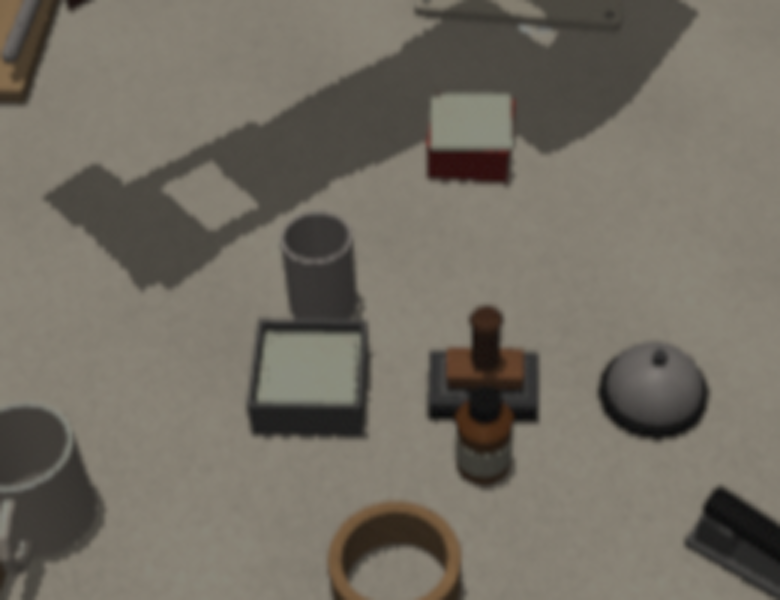

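View pics/t14f.png

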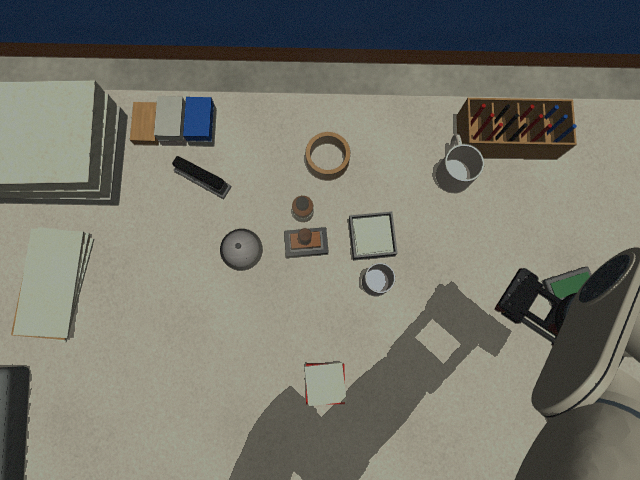

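All four things are upright in place, and the stapler, mug and roll haven't moved. The pot rim is at crop t14b about (251,366). Final numbers next.

```bash
python3 - <<'E'
from m import *
c=cam("top");s=cam("scene");k=lambda P,q,x,y:(np.array(P)+.5)/q-.5+[x,y]
h=np.radians(6.2);E=np.array([[np.cos(h),np.sin(h)],[-np.sin(h),np.cos(h)]])
t=np.array([613.5,-115.9]);pad=np.array([599.3,22.9])
top=onz(c,k([(177,366),(326,366),(251,291),(251,440)],5,330,205),85)
p=np.array([top[2:,0].mean(),top[:2,1].mean()])
w=onz(s,k([(281,238),(353,238),(317,213),(317,263)],3,180,120),85); q=w.mean(0)
ink=np.array([666.8,30.8]);ink2=onz(s,k([(486,399)],3,180,120),85)[0]
for n,a,b in(("pot top",p,t),("pot scene",q,t),("ink top",ink,pad),("ink scene",ink2,pad)):print(n,a.round(1),"rel",(E@(a-b)).round(1))
E
```

```text
pot top [ 518.7 -125.5] rel [-95.3   0.7]
pot scene [ 520.9 -125.9] rel [-93.2   0.1]
ink top [666.8  30.8] rel [68.   0.6]
ink scene [668.2  30.3] rel [69.3 -0.1]
```

```bash
python3 -c "
from workcell import ctrl
print(ctrl.close_job())"
```

```text
the job is handed in; nothing more can be done
None
```

I set up the stamping corner in the order asked (pad, stamp, ink bottle, pen pot) and handed the job in at about 37.5 s. The arm was parked clear of everything, with the gripper open.

Last checks from the camera pictures:

| Thing | What the checks showed |
|---|---|
| Ink-pad tin | Within about 1 mm of the midpoint between bell and tray, and square to them within about 0.5° |
| Hand stamp | Upright, within about 1 mm of the pad's centre, lined up lengthwise within about 0.6° |
| Ink bottle | Upright, 18 to 19 mm clear behind the pad, within 1 mm sideways of its middle |
| Pen pot | Upright, 18 to 20 mm clear in front of the tray, within 1 mm sideways of its middle |

- **Left alone:** the stapler, mug and tape roll look unmoved in the last picture; I judged this by eye and did not measure it.
- **Where the readings disagreed:** the two cameras differ by 1 to 2 mm along the front-back direction, which is within their calibration. One automatic mask reading of the tin's heading was bad. I set it aside because the corner picks and the outline fit agreed with each other.
- **Tool tilt:** the tool picked up a tilt of just under 1° between moves. I carried the bottle and the pot without turning the tool, and both stand upright in the last pictures.

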